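Get the soap out from behind the bottles

ROBOT

A 7-joint arm with a two-finger parallel gripper is mounted at the origin on the work surface. World frame = base frame: x ahead of the robot, y to its left, z up, the work surface at z = 0. Lengths are in m, angles in rad, forces in N, time in s.
With the tool pointing down it reaches from about 0.35 to 0.9 m from the base axis. Payload 8.1 kg.
Tool frame: the origin (TCP) lies at the very end of the fingers, on their centre line; the grasp point (between the pads) lies 19 mm behind it (grasp_offset is the distance from the TCP to the grasp point, in m); z points along the fingers, y is the line along which they close (so a half turn about z gives the same grasp; the last joint's range is limited). The gripper opens to 92 mm and grips with 3 to 60 N. Pads are 19 mm wide; open, the fingers measure 130 mm over their backs; the gripper's body (75 mm by 190 mm) begins 47 mm behind the grasp point.
Start: joints at [1.009, 0.434, 0.025, 1.573, -0.012, 1.134, -0.075], TCP at [0.277, -0.56, 0.227] pointing down, gripper open.
Joint ranges: [-2.62, 2.62], [-0.44, 2.09], [-1.27, 1.32], [0.08, 2.57], [-1.32, 4.46], [0.12, 2], [-2.74, 2.74]. Speed limits (rad/s): [2.22, 2.22, 3.01, 3.01, 3.14, 3.14, 3.14].

INTERFACE

Orientations are given as a rotation vector (axis times angle).
In Python, from cell import observe, get_image, camera_params, sign_off, silhouettes, grasp_offset gives the robot as it stands. The module is installed in compiled form; this text tells all that it offers.
- The arm moves only by the tool jog_arm, never from a script. Its argument "motion" is a list that holds one entry, the list of rows, each a list of 7 numbers: the shift along the tool's x, y, z in m, then the turn, a rotation vector about the tool's x, y, z in rad, then the closure, from -1 (fully open) to 1 (shut), so that 0 is half open. In form: [[[dx, dy, dz, wx, wy, wz, hand], ...]]. A call has 1 to 10 rows; each row is the pose to reach, as a shift and turn from the pose commanded when the call began, along the tool's axes at that moment; what a row does not reach only later rows make up. A row lasts 1/12 s, in which the tool goes at most 41.7 mm and 7.16 degrees, less where a joint would pass 70% of its speed; a pose out of reach is approached as far as the arm can. A call with a gripper value outside its range is refused whole. The fingers move at their own pace and stop on an object; "force" is the grip in N (left out, the last holds). Time passes only in rows, so rows that repeat a pose let the fingers close. It gives the time, the measured TCP pose, the force, the opening and the grip force at its end, in the units of the state.
- observe(): the state, without advancing time (a new reading comes with each control period).
- get_image(name): name is "side" or "top"; returns the picture (420x560x3 uint8, red, green, blue); there is no depth.
- camera_params(name): a dict with "vertical_fov" (degrees; the focal length in pixels is half the picture's height over the tangent of half this angle, whatever the lens; pixels are square), "cx", "cy" (the principal point, pixels), "dist_coeffs" ([k1, k2, p1, p2, k3] as OpenCV has them; the pictures are not rectified), "T" (4x4, takes a point from camera to world coordinates). Camera axes: x right, y down, z forward; pixel columns grow to the right and rows downward; lengths in m; the calibration is good to about 2 mm. A picture is of the moment at which its call begins. camera_params takes no time and is no camera call.
- sign_off(): hands the job in; it is judged then, once.
Trained networks look in the newest picture that a camera, given by its name, has taken for a name from the list of things; names that differ only in an ending like _2 or _b are one class to them, and where a whole thing is asked for, a point or a joint stands for the part that bears it (a point fixed in the world has none). Each returns a list of dicts, best first, with "p" (0 to 1); they miss things now and then, are a little off and sometimes report something else, mostly with a low value. They report only what shows in the picture. A call takes as long as a camera call.
- silhouettes(query, camera): "mask" (420x560 bool, what is visible of it) and "pixel" ([column, row] in pixels, amid what is visible of it).
The state is a dict: "clock": time; "joints": joint angles; "dq": joint speeds; "joint_efforts": joint torques, N m; "position": TCP position; "ee_rot": TCP orientation; "force": force on the tool from outside, world axes, zero at the start; "ft_torque": the same for the moment, N m; "width": opening from 0.0 (shut) to 1.0 (fully open); "gripper_force": force on a finger pad.
Only numpy, scipy, OpenCV 4.12 (cv2) and the standard library are available. Lean on these libraries where they do the work, as an engineer would, in place of code of your own. Each camera call takes 0.05 s, during which the arm holds its last target. There are 200 camera calls.

TASK

Clear the three containers (round bottle, flat bottle, spray can) out of the wire basket and stand them all upright on the stone drip mat, then take the round bar of soap that lay behind them and lay it flat on the middle of the wooden soap dish. After that, stand each container back in the basket on the very spot where it stood at the start. Put things down without dropping or toppling them, and leave the toothbrush tumbler, the toilet roll and the hairbrush alone.

Things in the scene. Friction and masses are not known exactly. Their poses are not given: they have to be found in the camera images.
- round_bottle_center (a point): Round shampoo bottle, white, grey cap, upright and loose at one of three places in the basket (front, left, right); about 0.22 kg. 145 mm tall: body 52 mm in diameter up to 94 mm, sloping shoulder, straight cap 34 mm in diameter from 104 mm to the top (grip it there). The point is on its axis half-way up, 72.5 mm above the underside; z up.
- flat_bottle_center (a point): Flat shower-gel bottle, white, grey cap, upright and loose at one of the three places in the basket; about 0.22 kg. 132 mm tall: body 42 (its x) by 58 mm (its y) up to 96 mm, then a straight cap 30 (x) by 44 mm (y) to the top (grip it there). The point is its centre half-way up, 66 mm above the underside; z up. At the start its x lies within 4 degrees of the basket's x.
- spray_can_center (a point): Spray can, bare aluminium, grey domed cap, upright and loose at one of the three places in the basket; about 0.16 kg. 118 mm tall: body 50 mm in diameter up to 76 mm, then a cap 44 mm in diameter, straight from 82 to 112 mm, with a rounded top edge (grip it by the cap). The point is on its axis half-way up, 59 mm above the underside; z up.
- soap_center (a point): Round bar of soap, cream puck 60 mm in diameter, 30 mm thick, bevelled edges, lying flat and loose on the basket's floor at the middle of its back, 8 mm from the back wall; about 0.09 kg. The point is its centre, 15 mm above the underside; z up. Once the containers are away there is room for fingers on its left and right (along the basket's y).
- basket_floor (a point): Chrome wire basket, fixed, rim 52 mm above the worktop. The point is the centre of its floor, 12 mm above the worktop; x to its back (roughly away from the robot), y to its left. Inner walls at x = +-67 and y = +-104 mm. At the start the soap is at about (30, 0) mm and the containers stand, in any order, at about (-31, 0) front, (12, 66) left and (12, -66) right.
- mat_top (a point): Grey stone drip mat, a flat fixed slab 270 mm (x) by 120 mm (y), 9 mm thick, on the worktop to the left or the right of the basket. The point is the centre of its upper face; x along its length (roughly away from the robot), z up. It has no rim and is empty at the start.
- dish_top (a point): Slatted wooden soap dish, fixed, 120 mm (x, along the slats) by 80 mm (y), 20 mm high, flat on top with no rim, on the other side of the basket from the mat. The point is the centre of its upper face; z up.
- tumbler_center (a point): Bystander, leave alone: white ceramic tumbler with two toothbrushes, 72 mm in diameter, 100 mm tall (brushes to 190 mm), loose, beyond the basket. The point is on its axis 50 mm up.
- roll_center (a point): Bystander, leave alone: spare toilet roll standing on end, 104 mm in diameter, 98 mm tall, loose, beyond the basket. The point is on its axis half-way up.
- hairbrush_center (a point): Bystander, leave alone: wooden hairbrush lying bristles down, 212 mm long along its y, 30 mm wide, 28 mm high, loose, between the robot and the basket. The point is near its middle, 15 mm up.

How it is judged:
By the outcome, as a careful person would: the job done as asked, in the order asked, and still so for the second after the job is handed in, with the robot touching nothing.
It also fails if it takes over 125 s, if anything falls off the work surface, if the arm or the gripper's body presses on something with over 40 N, if the wrist force passes 120 N, or if a joint passes its speed limit or range.

## Working session

There is one attempt and no reset: what is moved stays moved. The work goes in short steps, Python scripts to look and compute and a tool call to move; the robot and the scene stay as the last step left them, time stands still between calls to the robot, and variables do not carry over. Pictures are saved under pics/ and viewed, at most 14 in all, crops included, and the job is handed in when it is done.

Besides the shell and the picture viewer there is one more tool, called after "Call:" by a JSON object that holds its "name" and its "arguments", one argument or row to a line. jog_arm: Moves the arm, as the interface text tells. Its arguments: {"type":"object","properties":{"motion":{"type":"array"},"force":{"type":"number"}},"required":["motion"]}

```bash
mkdir -p pics; cat > h.py <<'E'
import numpy as np, cv2
from cell import *
def K(n):
    p=camera_params(n); f=210/np.tan(np.radians(p["vertical_fov"]/2))
    return np.array([[f,0,p["cx"]],[0,f,p["cy"]],[0,0,1]]),np.array(p["dist_coeffs"],float),np.array(p["T"])
def ray(n,px):
    k,d,T=K(n); u=cv2.undistortPoints(np.array(px,float).reshape(-1,1,2),k,d).reshape(-1,2)
    r=np.c_[u,np.ones(len(u))]@T[:3,:3].T
    return T[:3,3],r
def onz(n,px,z):
    o,r=ray(n,px); return o+r*((z-o[2])/r[:,2])[:,None]
def proj(n,P):
    k,d,T=K(n); Ti=np.linalg.inv(T); rv=cv2.Rodrigues(Ti[:3,:3])[0]
    return cv2.projectPoints(np.array(P,float).reshape(-1,1,3),rv,Ti[:3,3],k,d)[0].reshape(-1,2)
def save(n,f):
    im=get_image(n); cv2.imwrite(f,im[:,:,::-1]); return im
E
python3 - <<'E'
from h import *
np.set_printoptions(precision=4,suppress=True)
for n in("top","side"):
    save(n,f"pics/{n}0.png"); k,d,T=K(n); print(k,d,T)
names="round_bottle_center flat_bottle_center spray_can_center soap_center basket_floor mat_top dish_top tumbler_center roll_center hairbrush_center".split()
for n in("top","side"):
    for q in names:
        for s in silhouettes(q,n)[:2]:
            m=s["mask"]; ys,xs=np.where(m)
            print(n,q,round(s["p"],2),s["pixel"],m.sum(),xs.min() if len(xs) else 0,xs.max() if len(xs) else 0,ys.min() if len(xs) else 0,ys.max() if len(xs) else 0)
o=observe();print(o,grasp_offset)
E
```

```text
[[462.6355   0.     272.4913]
 [  0.     462.6355 208.9459]
 [  0.       0.       1.    ]] [-0.1057  0.      0.      0.      0.    ] [[-0.0177 -0.994   0.1083  0.4516]
 [-0.9998  0.0183  0.0039 -0.003 ]
 [-0.0059 -0.1082 -0.9941  1.1369]
 [ 0.      0.      0.      1.    ]]
[[386.4316   0.     276.056 ]
 [  0.     386.4316 212.0242]
 [  0.       0.       1.    ]] [-0.0996  0.      0.      0.      0.    ] [[-0.9933 -0.0737  0.089   0.5204]
 [-0.1153  0.5793 -0.8069  0.7185]
 [ 0.0079 -0.8118 -0.5839  0.6106]
 [ 0.      0.      0.      1.    ]]
top round_bottle_center 0.7 [238.8, 212.0] 454 230 253 200 225
top flat_bottle_center 0.72 [300.8, 201.3] 506 286 312 191 213
top spray_can_center 0.6 [256.5, 294.0] 846 223 310 289 303
top soap_center 0.59 [266.1, 201.6] 441 257 280 191 213
top basket_floor 0.79 [263.9, 217.7] 1600 221 322 176 252
top basket_floor 0.49 [256.3, 296.5] 912 223 310 289 304
top mat_top 0.76 [390.9, 218.1] 5273 365 415 164 274
top dish_top 0.75 [150.0, 240.1] 1671 133 169 212 262
top dish_top 0.7 [299.6, 203.2] 544 286 312 191 214
top tumbler_center 0.72 [339.1, 121.
[... 614 characters left out ...]
 tumbler_center 0.89 [222.3, 178.3] 1102 208 232 134 205
side roll_center 0.63 [179.9, 273.0] 3034 155 209 238 305
side hairbrush_center 0.57 [373.3, 261.4] 745 364 385 222 286
{'clock': 1.1, 'joints': array([ 1.0094,  0.4345,  0.025 ,  1.5732, -0.0116,  1.134 , -0.0751]), 'dq': array([ 0.0015,  0.0023, -0.0003,  0.0005,  0.0003, -0.0013, -0.0025]), 'joint_efforts': array([  0.0003, -66.768 ,   0.9838, -31.4809,  -0.0608,   0.0332,
         0.    ]), 'position': array([ 0.2768, -0.5604,  0.2267]), 'ee_rot': array([-3.0593, -0.7143, -0.    ]), 'force': array([-0.0027,  0.5099, -0.4153]), 'ft_torque': array([-0.0145, -0.038 ,  0.0194]), 'gripper_force': 0.0, 'width': 0.9982223150408208} 0.0188
```

```bash
python3 - <<'E'
import cv2
a=cv2.imread("pics/top0.png")[90:310,120:430]; b=cv2.imread("pics/side0.png")[120:390,140:400]
cv2.imwrite("pics/a.png",cv2.resize(a,None,fx=2.58,fy=2.58,interpolation=3)); cv2.imwrite("pics/b.png",cv2.resize(b,None,fx=2.2,fy=2.2,interpolation=3))
E
```

```text
(no output)
```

View pics/a.png

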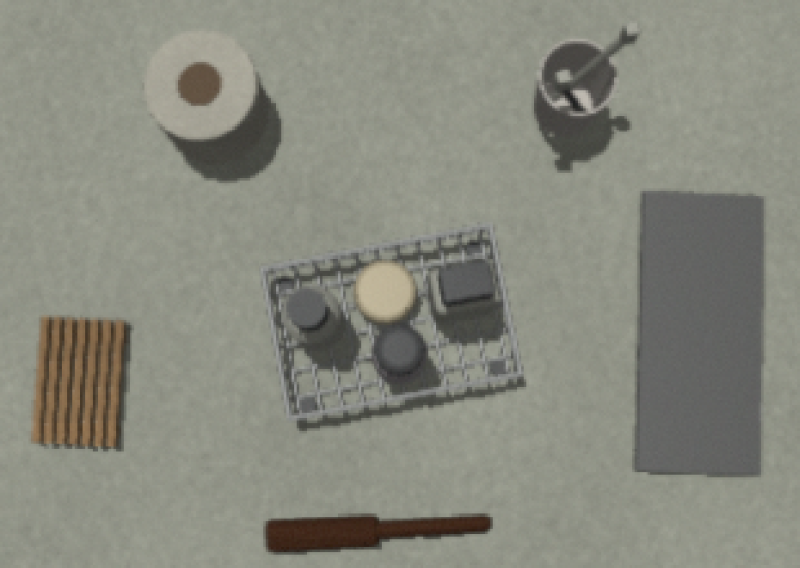

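View pics/b.png

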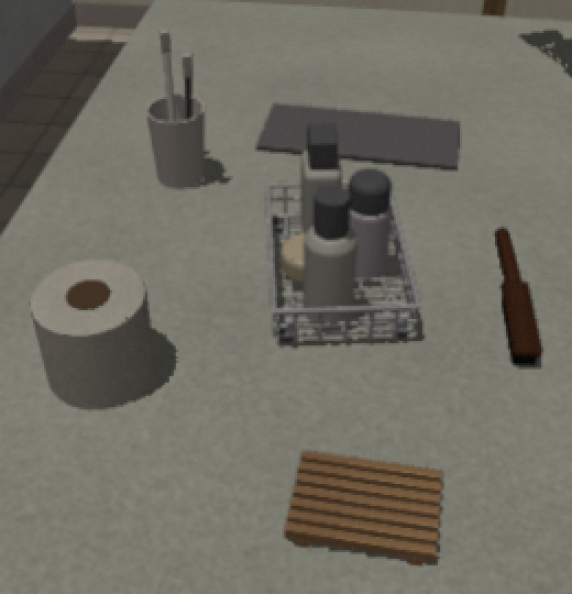

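```bash
cat >> h.py <<'E'
def bpose(v): # basket x,y,yaw
    c,s=np.cos(v[2]),np.sin(v[2]); return np.array([[c,-s,v[0]],[s,c,v[1]],[0,0,1]])
def ov(im,n,P,col,sc,off):
    p=((proj(n,P)-off+.5)*sc-.5); cv2.polylines(im,[np.round(p*8).astype(np.int32)],True,col,1,cv2.LINE_AA,3)
def circ(x,y,z,r): t=np.linspace(0,2*np.pi,40); return np.c_[x+r*np.cos(t),y+r*np.sin(t),z+0*t]
def rect(x,y,z,a,b,yaw=0):
    c,s=np.cos(yaw),np.sin(yaw); return np.array([[x+c*i*a-s*j*b,y+s*i*a+c*j*b,z] for i,j in((1,1),(1,-1),(-1,-1),(-1,1))])
E
cat > m.py <<'E'
from h import *
np.set_printoptions(precision=4,suppress=True)
C=lambda *p: (np.array(p)+.5)/2.58-.5+np.array([120,90])
rim=onz("top",C((265,268),(492,226),(522,384),(291,416)),.052)
print(rim, rim.mean(0), [np.linalg.norm(rim[i]-rim[i-1]) for i in range(4)])
d=rim[0]-rim[1]+rim[3]-rim[2]; yaw=np.arctan2(-d[0],d[1]); print("yaw",np.degrees(yaw))
print("round",onz("top",C((307,309)),.157)); print("flat",onz("top",C((467,282)),.144)); print("can",onz("top",C((399,349)),.122)); print("soap",onz("top",C((385,291)),.042))
B=bpose([rim[:,0].mean(),rim[:,1].mean(),yaw])
for q in((12,66),(12,-66),(-31,0),(30,0)): print(q,(B@[q[0]/1e3,q[1]/1e3,1])[:2])
m=onz("top",C((641,192),(763,197),(760,475),(635,470)),.009); print("mat",m.mean(0),m)
m=onz("top",C((41,317),(127,320),(122,449),(34,443)),.02); print("dish",m.mean(0))
print("tumbler rim",onz("top",C((577,78)),.1),"roll",onz("top",C((201,84)),.098))
E
python3 m.py
```

```text
[[ 0.6087  0.1194  0.052 ]
 [ 0.6438 -0.0902  0.052 ]
 [ 0.4979 -0.1136  0.052 ]
 [ 0.4726  0.0966  0.052 ]] [0.5558 0.003  0.052 ] [np.float64(0.13789477105090944), np.float64(0.21255074248367883), np.float64(0.14784220147239474), np.float64(0.2117899090957447)]
yaw 8.188589393497296
round [[0.5586 0.0729 0.157 ]]
flat [[ 0.5803 -0.0605  0.144 ]]
can [[ 0.5267 -0.0025  0.122 ]]
soap [[0.5865 0.0095 0.042 ]]
(12, 66) [0.5582 0.0701]
(12, -66) [ 0.577  -0.0606]
(-31, 0) [ 0.5251 -0.0014]
(30, 0) [0.5854 0.0073]
mat [ 0.5459 -0.2902  0.009 ] [[ 0.6823 -0.2387  0.009 ]
 [ 0.6758 -0.358   0.009 ]
 [ 0.4089 -0.3418  0.009 ]
 [ 0.4166 -0.2225  0.009 ]]
dish [0.5082 0.2984 0.02  ]
tumbler rim [[ 0.7689 -0.1667  0.1   ]] roll [[0.7706 0.1715 0.098 ]]
```

```bash
cat > o.py <<'E'
from h import *
import sys
R=(.5586,.0725);F=(.580,-.0605);S=(.5267,-.002);SO=(.5865,.009);yaw=np.radians(8.5)
a=[("top",(215,165),(115,95),6.5),("side",(262,165),(75,115),5)]
out=[]
for n,off,wh,sc in a:
    im=cv2.imread(f"pics/{n}0.png")[off[1]:off[1]+wh[1],off[0]:off[0]+wh[0]]; im=cv2.resize(im,None,fx=sc,fy=sc,interpolation=3)
    off=np.array(off); g=(0,255,0)
    for z in(.157,.116): ov(im,n,circ(*R,z,.017),g,sc,off)
    for z in(.012,.106): ov(im,n,circ(*R,z,.026),g,sc,off)
    for z in(.144,.108): ov(im,n,rect(*F,z,.015,.022,yaw),(0,0,255),sc,off)
    for z in (.012,.108): ov(im,n,rect(*F,z,.021,.029,yaw),(0,0,255),sc,off)
    for z in(.124,.094): ov(im,n,circ(*S,z,.022),(255,255,0),sc,off)
    for z in (.012,.088): ov(im,n,circ(*S,z,.025),(255,255,0),sc,off)
    for z in(.042,.012): ov(im,n,circ(*SO,z,.03),(255,0,255),sc,off)
    cv2.imwrite(f"pics/o_{n}.png",im)
E
python3 o.py
```

```text
(no output)
```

View pics/o_top.png

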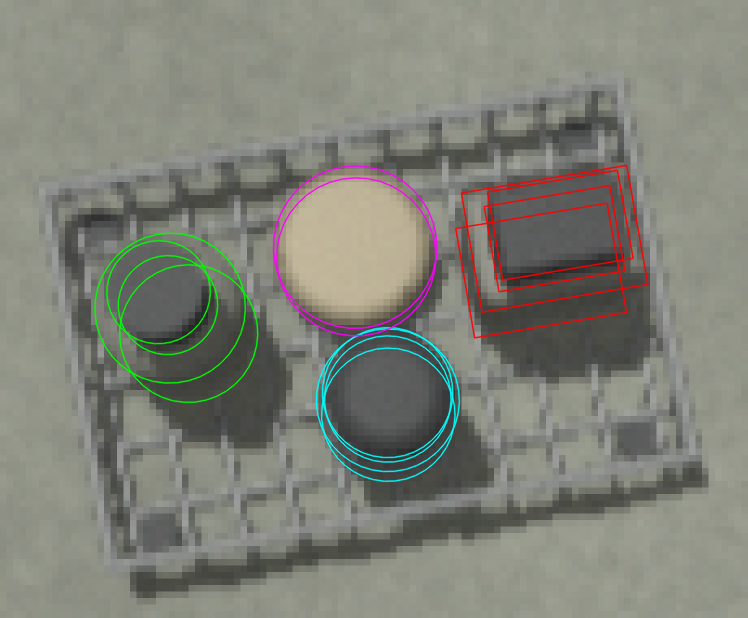

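View pics/o_side.png

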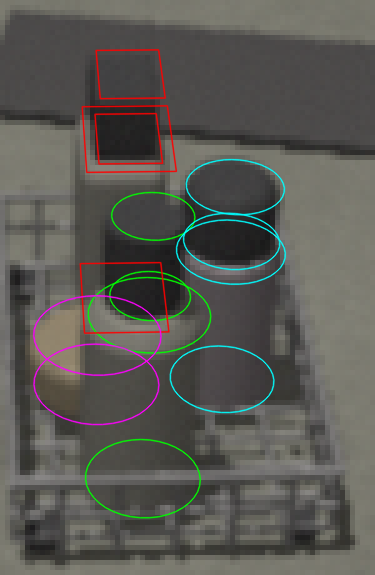

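```bash
cat > g.py <<'E'
# usage: g.py x,y,z x,y,z ... : tool shifts from the present pose, turn to yaw 9 deg tool-down
from h import *; import sys
from scipy.spatial.transform import Rotation as Ro
np.set_printoptions(precision=4,suppress=True)
o=observe(); R=Ro.from_rotvec(o["ee_rot"]); p=o["position"]
y=np.radians(9); c,s=np.cos(y),np.sin(y); Rt=Ro.from_matrix([[c,s,0],[s,-c,0],[0,0,-1]])
print("t",round(o["clock"],2),"pos",p,"turn",(R.inv()*Rt).as_rotvec(),"force",o["force"],"w",o["width"]*92,"gf",o["gripper_force"])
for a in sys.argv[1:]:
    t=np.array([float(q) for q in a.split(",")]); print(a,R.inv().apply(t-p))
E
python3 g.py .582,-.06,.227 .582,-.06,.111
```

```text
t 1.1 pos [ 0.2768 -0.5604  0.2267] turn [-0.     -0.      0.3017] force [-0.0027  0.5099 -0.4153] w 91.83645298375552 gf 0.0
.582,-.06,.227 [ 0.4952 -0.3135 -0.0003]
.582,-.06,.111 [ 0.4952 -0.3135  0.1157]
```

Call:
{"name": "jog_arm", "arguments": {
  "motion": [
    [[0.495,-0.3135,0,0,0,0.302,-0.5],[0.495,-0.3135,0,0,0,0.302,-0.5],[0.495,-0.3135,0,0,0,0.302,-0.5],[0.495,-0.3135,0,0,0,0.302,-0.5],[0.495,-0.3135,0,0,0,0.302,-0.5],[0.495,-0.3135,0,0,0,0.302,-0.5],[0.495,-0.3135,0,0,0,0.302,-0.5],[0.495,-0.3135,0,0,0,0.302,-0.5],[0.495,-0.3135,0,0,0,0.302,-0.5],[0.495,-0.3135,0,0,0,0.302,-0.5]]
  ],
  "force": 20
}}

```text
clock: 1.93
position: [0.4942, -0.2032, 0.2271]
ee_rot: [3.132, 0.246, 0.001]
force: [0.1, -0.0, -0.5]
width: 0.748
gripper_force: 0.0
```

```bash
python3 g.py .582,-.06,.227 .582,-.06,.111
```

```text
t 1.93 pos [ 0.4942 -0.2032  0.2271] turn [ 0.0004 -0.0006 -0.0005] force [ 0.1103 -0.0363 -0.4937] w 68.82920594534606 gf 0.0
.582,-.06,.227 [ 0.109  -0.1278  0.0001]
.582,-.06,.111 [ 0.109  -0.1278  0.1161]
```

Call:
{"name": "jog_arm", "arguments": {
  "motion": [
    [[0.109,-0.128,0,0,0,0,-0.5],[0.109,-0.128,0,0,0,0,-0.5],[0.109,-0.128,0,0,0,0,-0.5],[0.109,-0.128,0,0,0,0,-0.5],[0.109,-0.128,0,0,0,0,-0.5],[0.109,-0.128,0.03,0,0,0,-0.5],[0.109,-0.128,0.06,0,0,0,-0.5],[0.109,-0.128,0.06,0,0,0,-0.5],[0.109,-0.128,0.06,0,0,0,-0.5]]
  ]
}}

```text
clock: 2.68
position: [0.5799, -0.0618, 0.1659]
ee_rot: [-3.132, -0.246, 0.005]
force: [0.1, -0.4, 0.3]
width: 0.751
gripper_force: 0.0
```

```bash
python3 g.py .582,-.06,.111; python3 - <<'E'
from h import *
im=save("side","pics/s1.png"); c=im[90:290,190:430,::-1]; cv2.imwrite("pics/s1c.png",cv2.resize(c,None,fx=3,fy=3,interpolation=3))
E
```

```text
t 2.68 pos [ 0.5799 -0.0618  0.1659] turn [-0.0006  0.0034 -0.0005] force [ 0.1253 -0.3575  0.3166] w 69.05865137944002 gf 0.0
.582,-.06,.111 [ 0.0025 -0.0015  0.0549]
```

View pics/s1c.png

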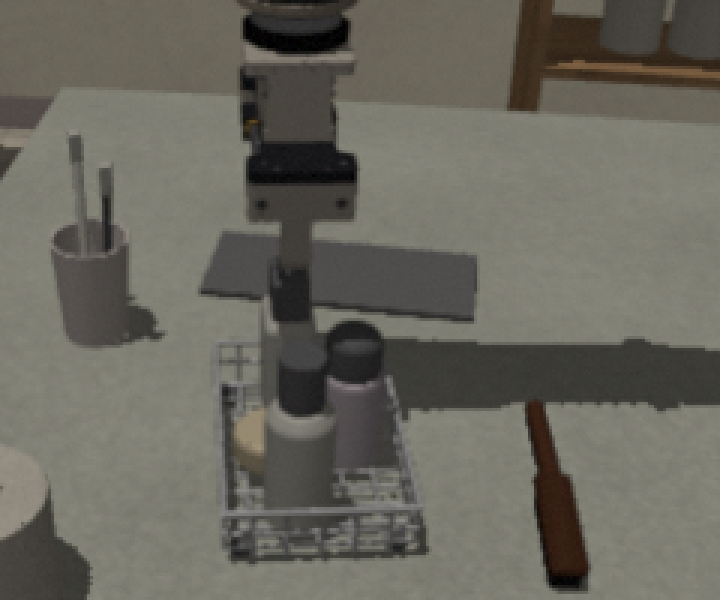

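Call:
{"name": "jog_arm", "arguments": {
  "motion": [
    [[0.002,0,0.02,0,0,0,-0.5],[0.002,0,0.04,0,0,0,-0.5],[0.002,0,0.055,0,0,0,-0.5],[0.002,0,0.055,0,0,0,-0.5],[0.002,0,0.055,0,0,0,-0.5],[0.002,0,0.055,0,0,0,-0.5]]
  ]
}}

```text
clock: 3.23
position: [0.5844, -0.0615, 0.1138]
ee_rot: [3.132, 0.245, 0.005]
force: [-0.0, -1.2, -0.2]
width: 0.748
gripper_force: 0.0
```

```bash
python3 g.py .582,-.06,.111
```

```text
t 3.23 pos [ 0.5844 -0.0615  0.1138] turn [ 0.0006 -0.0029 -0.0007] force [-0.0087 -1.2407 -0.2312] w 68.86160392730422 gf 0.0
.582,-.06,.111 [-0.0022 -0.0018  0.0028]
```

Call:
{"name": "jog_arm", "arguments": {
  "motion": [
    [[0,0,0,0,0,0,-0.1],[0,0,0,0,0,0,0.05],[0,0,0,0,0,0,0.2],[0,0,0,0,0,0,1],[0,0,0,0,0,0,1],[0,0,0,0,0,0,1],[0,0,0,0,0,0,1],[0,0,0,0,0,0,1]]
  ],
  "force": 20
}}

```text
clock: 3.9
position: [0.5834, -0.0611, 0.1121]
ee_rot: [-3.132, -0.246, -0.001]
force: [-0.4, 1.3, 5.0]
width: 0.48
gripper_force: 19.9
```

```bash
python3 g.py .634,-.2955,.182
```

```text
t 3.9 pos [ 0.5834 -0.0611  0.1121] turn [-0.     -0.0007 -0.0002] force [-0.3908  1.3437  4.9609] w 44.19036974641571 gf 19.90351974964142
.634,-.2955,.182 [ 0.0134  0.2395 -0.0699]
```

Call:
{"name": "jog_arm", "arguments": {
  "motion": [
    [[0,0,-0.02,0,0,0,1],[0,0,-0.045,0,0,0,1],[0,0,-0.07,0,0,0,1],[0.002,0.03,-0.07,0,0,0,1],[0.004,0.065,-0.07,0,0,0,1],[0.006,0.1,-0.07,0,0,0,1],[0.008,0.14,-0.07,0,0,0,1],[0.01,0.18,-0.07,0,0,0,1],[0.012,0.215,-0.07,0,0,0,1],[0.013,0.24,-0.07,0,0,0,1]]
  ]
}}

```text
clock: 4.73
position: [0.6322, -0.3012, 0.1805]
ee_rot: [3.131, 0.24, -0.003]
force: [0.1, 0.1, -2.7]
width: 0.482
gripper_force: 19.9
```

Call:
{"name": "jog_arm", "arguments": {
  "motion": [
    [[0,0,0,0,0,0,1],[0,0,0.025,0,0,0,1],[0,0,0.045,0,0,0,1],[0,0,0.06,0,0,0,1],[0,0,0.066,0,0,0,1],[0,0,0.069,0,0,0,1],[0,0,0.0715,0,0,0,1],[0,0,0.0715,0,0,0,1]]
  ]
}}

```text
clock: 5.4
position: [0.6336, -0.2964, 0.1105]
ee_rot: [3.132, 0.246, 0.001]
force: [-0.9, -0.8, -2.6]
width: 0.475
gripper_force: 20.0
```

```bash
python3 g.py .634,-.2955,.110
```

```text
t 5.4 pos [ 0.6336 -0.2964  0.1105] turn [ 0.0003 -0.0003 -0.0004] force [-0.8967 -0.8447 -2.5915] w 43.71230360409271 gf 19.995379149913788
.634,-.2955,.110 [ 0.0005 -0.0008  0.0005]
```

Call:
{"name": "jog_arm", "arguments": {
  "motion": [
    [[0,0,0.001,0,0,0,1],[0,0,0.001,0,0,0,1],[0,0,0.002,0,0,0,1],[0,0,0.002,0,0,0,1]]
  ]
}}

```text
clock: 5.73
position: [0.634, -0.2965, 0.1092]
ee_rot: [3.131, 0.246, 0.002]
force: [0.2, 0.1, 1.7]
width: 0.477
gripper_force: 20.0
```

Call:
{"name": "jog_arm", "arguments": {
  "motion": [
    [[0,0,0,0,0,0,-0.1],[0,0,0,0,0,0,-0.5],[0,0,0,0,0,0,-0.5],[0,0,-0.04,0,0,0,-0.5],[0,0,-0.08,0,0,0,-0.5],[0,0,-0.11,0,0,0,-0.5],[0,0,-0.11,0,0,0,-0.5],[0,0,-0.11,0,0,0,-0.5]]
  ]
}}

```text
clock: 6.4
position: [0.6346, -0.2968, 0.2209]
ee_rot: [3.13, 0.246, 0.007]
force: [0.0, -0.3, -1.9]
width: 0.749
gripper_force: 0.0
```

```bash
python3 g.py .560,.071,.22; python3 - <<'E'
from h import *
for q in("flat_bottle_center","round_bottle_center","spray_can_center"):
    for n in("top","side"):
        get_image(n)
        for s in silhouettes(q,n)[:1]: print(q,n,s["p"],s["pixel"])
print(proj("top",[[.634,-.2965,.141],[.559,.071,.157]]))
E
```

```text
t 6.4 pos [ 0.6346 -0.2968  0.2209] turn [ 0.0025 -0.0041 -0.0004] force [ 0.0438 -0.3002 -1.9175] w 68.8737982538196 gf 0.0
.560,.071,.22 [-0.0163 -0.3749 -0.0001]
flat_bottle_center top 0.88 [394.0, 184.6]
flat_bottle_center side 0.6 [275.0, 158.9]
round_bottle_center top 0.57 [238.8, 212.3]
round_bottle_center side 0.82 [289.8, 237.0]
spray_can_center side 0.58 [308.7, 220.7]
[[406.95223674 173.11255407]
 [239.59316554 209.24258646]]
```

Call:
{"name": "jog_arm", "arguments": {
  "motion": [
    [[-0.002,-0.04,0,0,0,0,-0.5],[-0.004,-0.08,0,0,0,0,-0.5],[-0.006,-0.12,0,0,0,0,-0.5],[-0.008,-0.16,0,0,0,0,-0.5],[-0.01,-0.2,0,0,0,0,-0.5],[-0.012,-0.24,0,0,0,0,-0.5],[-0.014,-0.28,0,0,0,0,-0.5],[-0.015,-0.32,0,0,0,0,-0.5],[-0.016,-0.355,0,0,0,0,-0.5],[-0.016,-0.375,0,0,0,0,-0.5]]
  ]
}}

```text
clock: 7.83
position: [0.5578, 0.0768, 0.2187]
ee_rot: [-3.129, -0.253, -0.001]
force: [-0.1, -0.3, 0.6]
width: 0.748
gripper_force: 0.0
```

Call:
{"name": "jog_arm", "arguments": {
  "motion": [
    [[0,0,0,0,0,0,-0.5],[0,0,0.03,0,0,0,-0.5],[0,0,0.05,0,0,0,-0.5],[0,0,0.05,0,0,0,-0.5],[0,0,0.05,0,0,0,-0.5]]
  ]
}}

```text
clock: 8.25
position: [0.5586, 0.0708, 0.1678]
ee_rot: [3.131, 0.245, -0.003]
force: [-0.4, -0.5, 0.6]
width: 0.75
gripper_force: 0.0
```

```bash
python3 g.py .560,.071,.119;python3 - <<'E'
from h import *
im=save("side","pics/s2.png"); c=im[90:290,190:430,::-1]; a=cv2.resize(c[40:170,50:180],None,fx=4,fy=4,interpolation=3); 
im=save("top","pics/t2.png"); b=cv2.resize(im[150:280,190:260,::-1],None,fx=4,fy=4,interpolation=3)
cv2.imwrite("pics/s2c.png",np.hstack([a,b]))
E
```

```text
t 8.25 pos [0.5586 0.0708 0.1678] turn [ 0.0004  0.0021 -0.0011] force [-0.3656 -0.4603  0.5801] w 69.03474701431807 gf 0.0
.560,.071,.119 [ 0.0015 -0.      0.0488]
```

View pics/s2c.png

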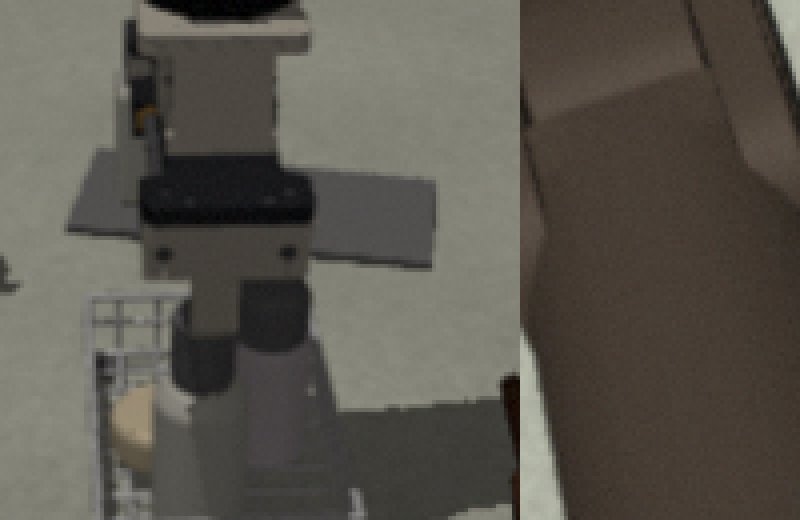

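```bash
python3 - <<'E'
from h import *
p=np.array([.5595,.0708,.172]); d=np.array([-.156,.988,0])
print(((proj("side",[p+d*.035+[0,0,.0],p+d*.054,[.5595,.071,.157],[.5595,.071,.116]])-[240,130])*4))
E
```

```text
[[213.43846633 324.70499493]
 [216.51226843 347.84886637]
 [207.1188766  308.95276981]
 [204.65198615 372.64214612]]
```

Call:
{"name": "jog_arm", "arguments": {
  "motion": [
    [[0.001,0,0.025,0,0,0,-0.5],[0.001,0,0.04,0,0,0,-0.5],[0.001,0,0.049,0,0,0,-0.3],[0.001,0,0.049,0,0,0,0],[0.001,0,0.049,0,0,0,0.15],[0.001,0,0.049,0,0,0,0.3],[0.001,0,0.049,0,0,0,1],[0.001,0,0.049,0,0,0,1],[0.001,0,0.049,0,0,0,1],[0.001,0,0.049,0,0,0,1]]
  ],
  "force": 20
}}

```text
clock: 9.18
position: [0.5607, 0.0721, 0.1201]
ee_rot: [-3.132, -0.246, -0.003]
force: [-0.9, 0.1, 6.1]
width: 0.363
gripper_force: 20.0
```

```bash
python3 g.py .546,-.290,.25
```

```text
t 9.18 pos [0.5607 0.0721 0.1201] turn [-0.0001 -0.0018 -0.0003] force [-0.8939  0.0967  6.1184] w 33.36350640253369 gf 19.95730608701706
.546,-.290,.25 [-0.0709  0.3553 -0.1301]
```

Call:
{"name": "jog_arm", "arguments": {
  "motion": [
    [[0,0,-0.02,0,0,0,1],[0,0,-0.05,0,0,0,1],[0,0,-0.085,0,0,0,1],[0,0,-0.115,0,0,0,1],[0,0,-0.135,0,0,0,1],[-0.004,0.02,-0.135,0,0,0,1],[-0.01,0.05,-0.135,0,0,0,1],[-0.018,0.09,-0.135,0,0,0,1],[-0.026,0.13,-0.135,0,0,0,1],[-0.034,0.17,-0.135,0,0,0,1]]
  ]
}}

```text
clock: 10.02
position: [0.5522, -0.1031, 0.254]
ee_rot: [3.132, 0.247, -0.001]
force: [1.4, -0.3, -2.2]
width: 0.364
gripper_force: 19.9
```

Call:
{"name": "jog_arm", "arguments": {
  "motion": [
    [[-0.008,0.04,0,0,0,0,1],[-0.016,0.08,0,0,0,0,1],[-0.023,0.115,0,0,0,0,1],[-0.03,0.15,0,0,0,0,1],[-0.034,0.17,0,0,0,0,1],[-0.036,0.185,0,0,0,0,1],[-0.036,0.185,0.03,0,0,0,1],[-0.036,0.185,0.07,0,0,0,1],[-0.036,0.185,0.1,0,0,0,1],[-0.036,0.185,0.12,0,0,0,1]]
  ]
}}

```text
clock: 10.85
position: [0.5448, -0.288, 0.1306]
ee_rot: [-3.129, -0.248, 0.006]
force: [-0.5, 0.3, -2.9]
width: 0.368
gripper_force: 20.0
```

Call:
{"name": "jog_arm", "arguments": {
  "motion": [
    [[0,0,0.008,0,0,0,1],[0,0,0.013,0,0,0,1],[0,0,0.016,0,0,0,1],[0,0,0.017,0,0,0,1],[0,0,0.017,0,0,0,1]]
  ]
}}

```text
clock: 11.27
position: [0.5472, -0.29, 0.1184]
ee_rot: [3.131, 0.246, 0.003]
force: [0.6, -0.7, -2.4]
width: 0.37
gripper_force: 20.0
```

Call:
{"name": "jog_arm", "arguments": {
  "motion": [
    [[0,0,0.001,0,0,0,1],[0,0,0.001,0,0,0,1],[0,0,0.0015,0,0,0,1],[0,0,0.0015,0,0,0,1]]
  ]
}}

```text
clock: 11.6
position: [0.5472, -0.29, 0.1172]
ee_rot: [3.131, 0.246, 0.003]
force: [-1.5, 1.8, 5.7]
width: 0.367
gripper_force: 20.0
```

Call:
{"name": "jog_arm", "arguments": {
  "motion": [
    [[0,0,0,0,0,0,0.1],[0,0,0,0,0,0,-0.5],[0,0,0,0,0,0,-0.5],[0,0,-0.03,0,0,0,-0.5],[0,0,-0.07,0,0,0,-0.5],[0,0,-0.07,0,0,0,-0.5],[0.003,-0.03,-0.07,0,0,0,-0.5],[0.006,-0.07,-0.07,0,0,0,-0.5],[0.01,-0.11,-0.07,0,0,0,-0.5],[0.014,-0.15,-0.07,0,0,0,-0.5]]
  ]
}}

```text
clock: 12.43
position: [0.5365, -0.1383, 0.1859]
ee_rot: [3.132, 0.244, 0.001]
force: [0.1, 0.6, -0.3]
width: 0.747
gripper_force: 0.0
```

Call:
{"name": "jog_arm", "arguments": {
  "motion": [
    [[0.004,-0.04,0,0,0,0,-0.5],[0.008,-0.08,0,0,0,0,-0.5],[0.011,-0.12,0,0,0,0,-0.5],[0.013,-0.137,0,0,0,0,-0.5],[0.013,-0.137,0.02,0,0,0,-0.5],[0.013,-0.137,0.03,0,0,0,-0.5],[0.013,-0.137,0.03,0,0,0,-0.5],[0.013,-0.137,0.03,0,0,0,-0.5]]
  ]
}}

```text
clock: 13.1
position: [0.5277, -0.0033, 0.1552]
ee_rot: [3.132, 0.243, -0.003]
force: [-0.0, -0.3, -0.3]
width: 0.752
gripper_force: 0.0
```

```bash
python3 g.py .528,-.002,.091;python3 - <<'E'
from h import *
im=save("side","pics/s3.png"); cv2.imwrite("pics/s3c.png",cv2.resize(im[100:290,220:400,::-1],None,fx=3,fy=3,interpolation=3))
p=np.array([.528,-.002,.145]); d=np.array([-.156,.988,0])
print(((proj("side",[p+d*.035,p+d*.054,[.528,-.002,.124],[.528,-.002,.094]])-[220,100])*3))
E
```

```text
t 13.1 pos [ 0.5277 -0.0033  0.1552] turn [ 0.0003  0.0017 -0.0019] force [-0.0255 -0.3069 -0.3015] w 69.14956504732629 gf 0.0
.528,-.002,.091 [ 0.0006 -0.0012  0.0642]
[[270.91741028 308.5904303 ]
 [273.98651774 323.92794976]
 [263.96095944 305.34806001]
 [261.7603207  337.88028721]]
```

View pics/s3c.png

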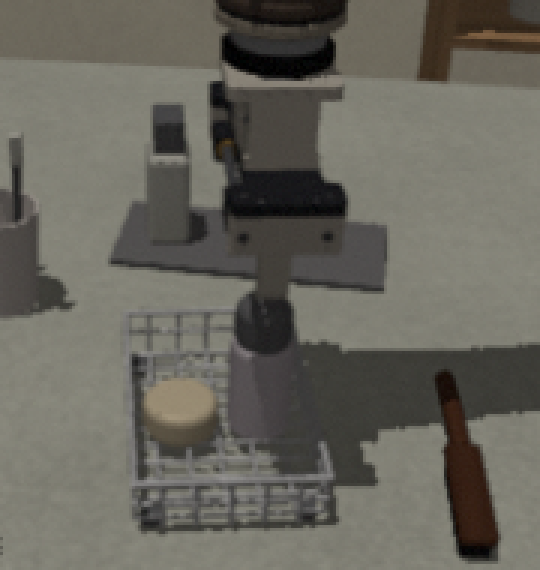

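Call:
{"name": "jog_arm", "arguments": {
  "motion": [
    [[0,-0.001,0.03,0,0,0,-0.5],[0,-0.001,0.05,0,0,0,-0.5],[0,-0.001,0.064,0,0,0,-0.5],[0,-0.001,0.064,0,0,0,-0.2],[0,-0.001,0.064,0,0,0,-0.05],[0,-0.001,0.064,0,0,0,0.1],[0,-0.001,0.064,0,0,0,1],[0,-0.001,0.064,0,0,0,1],[0,-0.001,0.064,0,0,0,1],[0,-0.001,0.064,0,0,0,1]]
  ],
  "force": 20
}}

```text
clock: 13.98
position: [0.5291, -0.001, 0.0931]
ee_rot: [3.132, 0.246, 0.004]
force: [-0.2, 1.1, 7.1]
width: 0.474
gripper_force: 25.9
```

```bash
python3 g.py .458,-.285,.161
```

```text
t 13.98 pos [ 0.5291 -0.001   0.0931] turn [ 0.0003 -0.0026 -0.0003] force [-0.237   1.0541  7.1458] w 43.6159258206136 gf 25.913100939360447
.458,-.285,.161 [-0.1144  0.2694 -0.0681]
```

Call:
{"name": "jog_arm", "arguments": {
  "motion": [
    [[0,0,-0.02,0,0,0,1],[0,0,-0.045,0,0,0,1],[0,0,-0.07,0,0,0,1],[-0.01,0.025,-0.07,0,0,0,1],[-0.024,0.06,-0.07,0,0,0,1],[-0.04,0.095,-0.07,0,0,0,1],[-0.055,0.13,-0.07,0,0,0,1],[-0.07,0.165,-0.07,0,0,0,1],[-0.085,0.2,-0.07,0,0,0,1],[-0.1,0.235,-0.07,0,0,0,1]]
  ]
}}

```text
clock: 14.82
position: [0.4651, -0.2505, 0.1622]
ee_rot: [3.132, 0.246, 0.001]
force: [0.6, 0.8, -1.5]
width: 0.47
gripper_force: 25.9
```

Call:
{"name": "jog_arm", "arguments": {
  "motion": [
    [[-0.01,0.025,0,0,0,0,1],[-0.014,0.035,0,0,0,0,1],[-0.014,0.035,0.02,0,0,0,1],[-0.014,0.035,0.045,0,0,0,1],[-0.014,0.035,0.06,0,0,0,1],[-0.014,0.035,0.068,0,0,0,1],[-0.014,0.035,0.071,0,0,0,1],[-0.014,0.035,0.0725,0,0,0,1],[-0.014,0.035,0.0725,0,0,0,1]]
  ]
}}

```text
clock: 15.57
position: [0.4582, -0.285, 0.0903]
ee_rot: [-3.132, -0.247, -0.001]
force: [1.0, -0.3, -1.1]
width: 0.472
gripper_force: 25.3
```

```bash
python3 g.py .458,-.285,.0
```

```text
t 15.57 pos [ 0.4582 -0.285   0.0903] turn [-0.     -0.0008  0.0005] force [ 0.9724 -0.2602 -1.0974] w 43.43390897830534 gf 25.293524834996788
.458,-.285,.0 [-0.0002 -0.      0.0903]
```

Call:
{"name": "jog_arm", "arguments": {
  "motion": [
    [[0,0,0.001,0,0,0,1],[0,0,0.001,0,0,0,1],[0,0,0.0015,0,0,0,1],[0,0,0.0015,0,0,0,1]]
  ]
}}

```text
clock: 15.9
position: [0.459, -0.2853, 0.09]
ee_rot: [3.131, 0.247, 0.004]
force: [-3.8, 3.9, 16.4]
width: 0.473
gripper_force: 26.4
```

Call:
{"name": "jog_arm", "arguments": {
  "motion": [
    [[0,0,0,0,0,0,-0.1],[0,0,0,0,0,0,-0.5],[0,0,0,0,0,0,-0.5],[0,0,-0.03,0,0,0,-0.5],[0,0,-0.07,0,0,0,-1],[0,0,-0.11,0,0,0,-1],[0,0,-0.11,0,0,0,-1]]
  ]
}}

```text
clock: 16.48
position: [0.4613, -0.2875, 0.2055]
ee_rot: [3.126, 0.245, 0.016]
force: [1.5, -0.3, -0.2]
width: 0.918
gripper_force: 0.0
```

```bash
python3 g.py .587,.009,.10; python3 - <<'E'
from h import *
save("side","pics/s4.png"); save("top","pics/t4.png")
for n in("top","side"):
    for s in silhouettes("soap_center",n)[:1]:
        m=s["mask"].astype(np.uint8); M=cv2.moments(m,True); c=(M["m10"]/M["m00"],M["m01"]/M["m00"]); print(n,s["p"],c,onz(n,[c],.033))
a=cv2.imread("pics/s4.png")[110:270,200:400];b=cv2.imread("pics/t4.png")[150:300,210:430]
a=cv2.resize(a,(450,360));b=cv2.resize(b,(528,360)); cv2.imwrite("pics/c4.png",cv2.resize(np.hstack([a,b]),None,fx=.8,fy=.8))
E
```

```text
t 16.48 pos [ 0.4613 -0.2875  0.2055] turn [ 0.0069 -0.0095 -0.0005] force [ 1.4787 -0.3453 -0.2113] w 84.49088480693213 gf 0.0
.587,.009,.10 [ 0.1693 -0.2741  0.1052]
top 0.73 (268.49281314168377, 202.0287474332649) [[0.58875655 0.01064454 0.033     ]]
```

View pics/c4.png

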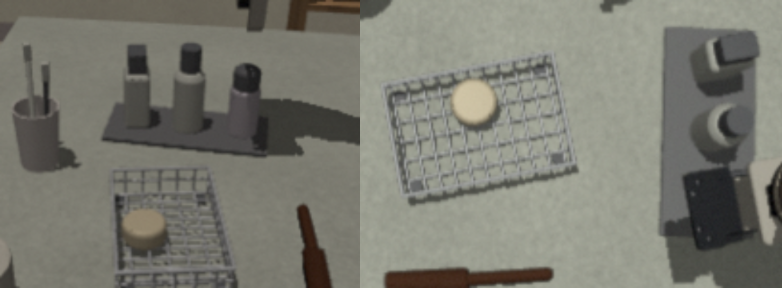

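Call:
{"name": "jog_arm", "arguments": {
  "motion": [
    [[0.02,-0.032,0,0,0,0,-1],[0.042,-0.066,0,0,0,0,-1],[0.064,-0.1,0,0,0,0,-1],[0.086,-0.134,0,0,0,0,-1],[0.108,-0.168,0,0,0,0,-1],[0.13,-0.202,0,0,0,0,-1],[0.152,-0.236,0,0,0,0,-1],[0.174,-0.2705,0,0,0,0,-1],[0.174,-0.2705,0.04,0,0,0,-1],[0.174,-0.2705,0.08,0,0,0,-1]]
  ]
}}

```text
clock: 17.52
position: [0.589, 0.013, 0.1171]
ee_rot: [-3.13, -0.255, -0.006]
force: [0.1, -1.0, -1.6]
width: 1.0
gripper_force: 0.0
```

Call:
{"name": "jog_arm", "arguments": {
  "motion": [
    [[0,0,0.03,0,0,0,-1],[0,0,0.05,0,0,0,-1],[0,0,0.05,0,0,0,-1],[0,0,0.05,0,0,0,-1]]
  ]
}}

```text
clock: 17.85
position: [0.5856, 0.0087, 0.066]
ee_rot: [-3.132, -0.246, 0.007]
force: [0.0, -1.0, 0.1]
width: 1.0
gripper_force: 0.0
```

```bash
python3 g.py .588,.0095,.018;python3 - <<'E'
from h import *
im=save("side","pics/s5.png"); cv2.imwrite("pics/s5c.png",cv2.resize(im[150:290,220:370,::-1],None,fx=4,fy=4,interpolation=3))
E
```

```text
t 17.85 pos [0.5856 0.0087 0.066 ] turn [-0.0004  0.0045 -0.0002] force [ 0.0044 -0.9682  0.1464] w 91.97792175763634 gf 0.0
.588,.0095,.018 [ 0.0027 -0.0004  0.048 ]
```

View pics/s5c.png

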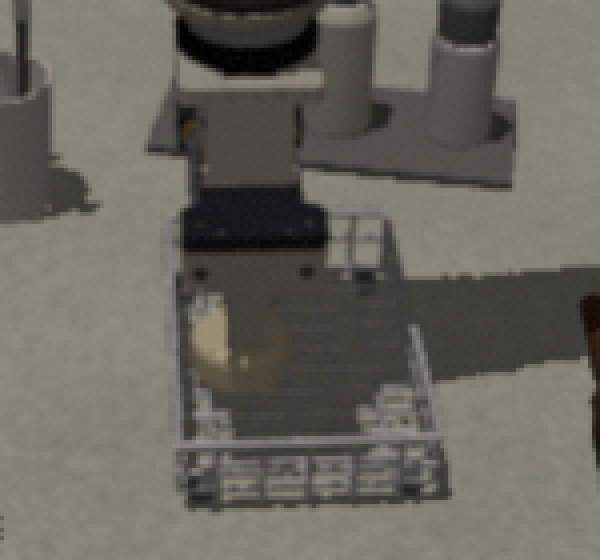

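Call:
{"name": "jog_arm", "arguments": {
  "motion": [
    [[0.001,0,0.02,0,0,0,-1],[0.001,0,0.038,0,0,0,-1],[0.001,0,0.046,0,0,0,-1],[0.001,0,0.046,0,0,0,-0.6],[0.001,0,0.046,0,0,0,-0.4],[0.001,0,0.046,0,0,0,-0.2],[0.001,0,0.046,0,0,0,1],[0.001,0,0.046,0,0,0,1],[0.001,0,0.046,0,0,0,1],[0.001,0,0.046,0,0,0,1]]
  ],
  "force": 15
}}

```text
clock: 18.73
position: [0.5888, 0.0091, 0.0226]
ee_rot: [-3.132, -0.246, -0.002]
force: [-1.7, -0.1, 6.9]
width: 0.639
gripper_force: 15.0
```

```bash
python3 g.py .508,.298,.11 .508,.298,.028; python3 - <<'E'
from h import *
save("top","pics/t5.png")
for s in silhouettes("dish_top","top")[:1]:
    m=s["mask"].astype(np.uint8); c=cv2.minAreaRect(np.argwhere(m)[:,::-1].astype(np.float32)); print(c,onz("top",[c[0]],.02))
E
```

```text
t 18.73 pos [0.5888 0.0091 0.0226] turn [ 0.     -0.0014 -0.0002] force [-1.6999 -0.0723  6.8571] w 58.81261181848081 gf 15.000497665023431
.508,.298,.11 [-0.0346 -0.298  -0.0875]
.508,.298,.028 [-0.0347 -0.298  -0.0055]
((150.37303161621094, 237.2329559326172), (34.67000961303711, 50.025020599365234), 4.635463237762451) [[0.50944791 0.29995949 0.02      ]]
```

Call:
{"name": "jog_arm", "arguments": {
  "motion": [
    [[0,0,-0.02,0,0,0,1],[0,0,-0.05,0,0,0,1],[0,0,-0.08,0,0,0,1],[-0.004,-0.03,-0.08,0,0,0,1],[-0.008,-0.07,-0.08,0,0,0,1],[-0.012,-0.11,-0.08,0,0,0,1],[-0.017,-0.15,-0.08,0,0,0,1],[-0.021,-0.19,-0.08,0,0,0,1],[-0.025,-0.23,-0.08,0,0,0,1],[-0.029,-0.265,-0.08,0,0,0,1]]
  ]
}}

```text
clock: 19.67
position: [0.517, 0.2688, 0.1019]
ee_rot: [-3.131, -0.248, -0.0]
force: [-0.3, 0.7, -0.1]
width: 0.64
gripper_force: 15.0
```

Call:
{"name": "jog_arm", "arguments": {
  "motion": [
    [[-0.003,-0.025,0,0,0,0,1],[-0.004,-0.033,0,0,0,0,1],[-0.004,-0.033,0.02,0,0,0,1],[-0.004,-0.033,0.045,0,0,0,1],[-0.004,-0.033,0.06,0,0,0,1],[-0.004,-0.033,0.067,0,0,0,1],[-0.004,-0.033,0.07,0,0,0,1],[-0.004,-0.033,0.07,0,0,0,1]]
  ]
}}

```text
clock: 20.33
position: [0.5091, 0.2974, 0.0316]
ee_rot: [3.131, 0.245, -0.001]
force: [0.7, -0.1, -0.5]
width: 0.641
gripper_force: 15.0
```

Call:
{"name": "jog_arm", "arguments": {
  "motion": [
    [[0,0,0.001,0,0,0,1],[0,0,0.001,0,0,0,1],[0,0,0.001,0,0,0,1]]
  ]
}}

```text
clock: 20.58
position: [0.5097, 0.2984, 0.0316]
ee_rot: [-3.131, -0.246, -0.002]
force: [0.4, 0.2, -0.9]
width: 0.639
gripper_force: 15.0
```

```bash
python3 g.py .5085,.2988,.028; python3 - <<'E'
from h import *
im=save("side","pics/s6.png"); cv2.imwrite("pics/s6c.png",cv2.resize(im[270:410,230:370,::-1],None,fx=4,fy=4,interpolation=3))
E
```

```text
t 20.58 pos [0.5097 0.2984 0.0316] turn [-0.0006 -0.0015 -0.0005] force [ 0.4026  0.1906 -0.9387] w 58.76320303651548 gf 14.999933912185952
.5085,.2988,.028 [-0.0011 -0.0006  0.0036]
```

View pics/s6c.png

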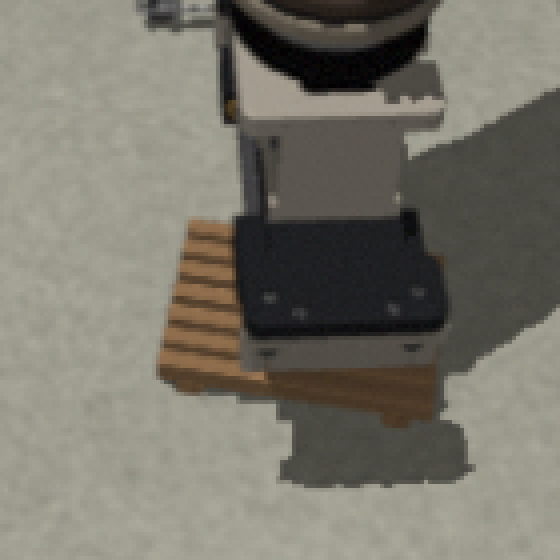

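Call:
{"name": "jog_arm", "arguments": {
  "motion": [
    [[0,0,0.001,0,0,0,1],[0,0,0.001,0,0,0,1],[0,0,0.001,0,0,0,1]]
  ]
}}

```text
clock: 20.88
position: [0.5096, 0.2983, 0.0305]
ee_rot: [-3.131, -0.246, -0.002]
force: [-0.3, -1.4, 5.5]
width: 0.641
gripper_force: 15.0
```

Call:
{"name": "jog_arm", "arguments": {
  "motion": [
    [[0,0,0,0,0,0,-0.5],[0,0,0,0,0,0,-1],[0,0,0,0,0,0,-1],[0,0,-0.02,0,0,0,-1],[0,0,-0.05,0,0,0,-1],[0,0,-0.09,0,0,0,-1],[0,0,-0.13,0,0,0,-1],[0,0,-0.16,0,0,0,-0.5],[-0.01,0.04,-0.16,0,0,0,-0.5],[-0.02,0.08,-0.16,0,0,0,-0.5]]
  ]
}}

```text
clock: 21.72
position: [0.5026, 0.2183, 0.192]
ee_rot: [-3.128, -0.253, -0.007]
force: [1.0, -1.2, 0.1]
width: 0.83
gripper_force: 0.0
```

Call:
{"name": "jog_arm", "arguments": {
  "motion": [
    [[-0.01,0.04,0,0,0,0,-0.5],[-0.02,0.08,0,0,0,0,-0.5],[-0.03,0.12,0,0,0,0,-0.5],[-0.04,0.16,0,0,0,0,-0.5],[-0.05,0.2,0,0,0,0,-0.5],[-0.06,0.24,0,0,0,0,-0.5],[-0.07,0.28,0,0,0,0,-0.5],[-0.08,0.32,0,0,0,0,-0.5],[-0.09,0.36,0,0,0,0,-0.5],[-0.1,0.4,0,0,0,0,-0.5]]
  ]
}}

```text
clock: 22.55
position: [0.4649, -0.1967, 0.1899]
ee_rot: [3.132, 0.246, 0.001]
force: [0.6, -0.2, -0.2]
width: 0.751
gripper_force: 0.0
```

Call:
{"name": "jog_arm", "arguments": {
  "motion": [
    [[-0.01,0.04,0,0,0,0,-0.5],[-0.022,0.08,0,0,0,0,-0.5],[-0.022,0.0885,0,0,0,0,-0.5],[-0.022,0.0885,0,0,0,0,-0.5],[-0.022,0.0885,0,0,0,0,-0.5]]
  ]
}}

```text
clock: 22.97
position: [0.4574, -0.2856, 0.1894]
ee_rot: [-3.132, -0.244, 0.001]
force: [0.4, 0.4, -0.3]
width: 0.75
gripper_force: 0.0
```

```bash
python3 g.py .458,-.285,.09; python3 - <<'E'
from h import *
save("side","pics/s7.png"); save("top","pics/t7.png")
for s in silhouettes("soap_center","top")[:1]:
    m=s["mask"].astype(np.uint8); M=cv2.moments(m,True); c=(M["m10"]/M["m00"],M["m01"]/M["m00"]); print(s["p"],c,onz("top",[c],.041))
a=cv2.imread("pics/s7.png")[110:390,200:380];b=cv2.imread("pics/t7.png")[150:300,120:430]
a=cv2.resize(a,(270,420));b=cv2.resize(b,(520,252)); b=np.vstack([b,np.zeros((168,520,3),np.uint8)]); cv2.imwrite("pics/c7.png",np.hstack([a,b]))
E
```

```text
t 22.97 pos [ 0.4574 -0.2856  0.1894] turn [-0.0006  0.0003 -0.0017] force [ 0.37    0.3822 -0.3049] w 68.98056491415541 gf 0.0
.458,-.285,.09 [ 0.0007 -0.0004  0.0994]
0.86 (149.86168224299067, 237.24859813084112) [[0.50834131 0.29550549 0.041     ]]
```

View pics/c7.png

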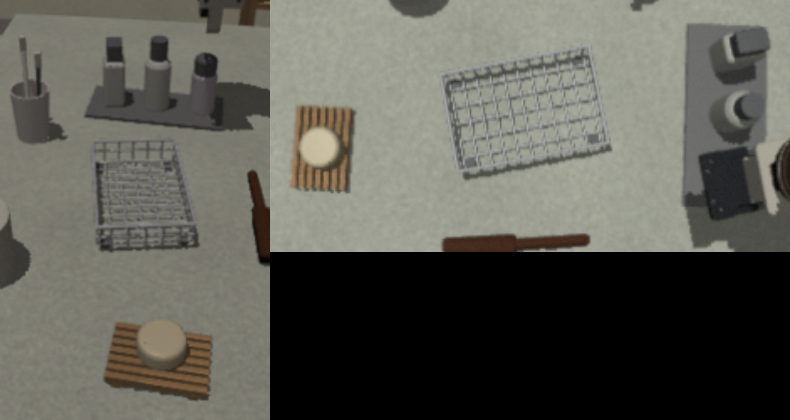

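Call:
{"name": "jog_arm", "arguments": {
  "motion": [
    [[0,0,0.03,0,0,0,-0.5],[0,0,0.065,0,0,0,-0.5],[0,0,0.09,0,0,0,-0.5],[0,0,0.1,0,0,0,-0.2],[0,0,0.1,0,0,0,-0.05],[0,0,0.1,0,0,0,0.1],[0,0,0.1,0,0,0,1],[0,0,0.1,0,0,0,1],[0,0,0.1,0,0,0,1],[0,0,0.1,0,0,0,1]]
  ],
  "force": 20
}}

```text
clock: 23.95
position: [0.4588, -0.2859, 0.0913]
ee_rot: [3.131, 0.246, 0.004]
force: [-0.1, 1.7, 8.7]
width: 0.472
gripper_force: 20.0
```

```bash
python3 g.py .5285,-.0015,.165
```

```text
t 23.95 pos [ 0.4588 -0.2859  0.0913] turn [ 0.0015 -0.0026 -0.0003] force [-0.0838  1.6938  8.722 ] w 43.4410450711532 gf 20.021735748047753
.5285,-.0015,.165 [ 0.1135 -0.2699 -0.0738]
```

Call:
{"name": "jog_arm", "arguments": {
  "motion": [
    [[0,0,-0.02,0,0,0,1],[0,0,-0.045,0,0,0,1],[0,0,-0.075,0,0,0,1],[0.01,-0.024,-0.075,0,0,0,1],[0.024,-0.058,-0.075,0,0,0,1],[0.039,-0.092,-0.075,0,0,0,1],[0.054,-0.127,-0.075,0,0,0,1],[0.069,-0.162,-0.075,0,0,0,1],[0.083,-0.196,-0.075,0,0,0,1],[0.098,-0.231,-0.075,0,0,0,1]]
  ]
}}

```text
clock: 24.78
position: [0.5184, -0.0407, 0.1654]
ee_rot: [3.132, 0.245, 0.001]
force: [0.2, -0.1, -1.6]
width: 0.471
gripper_force: 20.0
```

Call:
{"name": "jog_arm", "arguments": {
  "motion": [
    [[0.01,-0.025,0,0,0,0,1],[0.016,-0.039,0,0,0,0,1],[0.016,-0.039,0,0,0,0,1],[0.016,-0.039,0.025,0,0,0,1],[0.016,-0.039,0.05,0,0,0,1],[0.016,-0.039,0.063,0,0,0,1],[0.016,-0.039,0.069,0,0,0,1],[0.016,-0.039,0.0705,0,0,0,1],[0.016,-0.039,0.0705,0,0,0,1]]
  ]
}}

```text
clock: 25.53
position: [0.5282, -0.0017, 0.0946]
ee_rot: [3.132, 0.245, 0.0]
force: [0.2, -0.2, -1.3]
width: 0.47
gripper_force: 20.5
```

```bash
python3 g.py .5285,-.0015,.094
```

```text
t 25.53 pos [ 0.5282 -0.0017  0.0946] turn [ 0.0003 -0.0003 -0.001 ] force [ 0.2006 -0.1718 -1.3477] w 43.24985027999913 gf 20.528687125679426
.5285,-.0015,.094 [ 0.0003 -0.0002  0.0006]
```

Call:
{"name": "jog_arm", "arguments": {
  "motion": [
    [[0,0,0.001,0,0,0,1],[0,0,0.001,0,0,0,1],[0,0,0.001,0,0,0,1]]
  ]
}}

```text
clock: 25.78
position: [0.5286, -0.0015, 0.0939]
ee_rot: [3.132, 0.245, 0.002]
force: [0.2, -1.1, 2.2]
width: 0.472
gripper_force: 20.5
```

Call:
{"name": "jog_arm", "arguments": {
  "motion": [
    [[0,0,0,0,0,0,-0.1],[0,0,0,0,0,0,-0.5],[0,0,0,0,0,0,-0.5],[0,0,-0.03,0,0,0,-0.5],[0,0,-0.065,0,0,0,-0.5],[0,0,-0.085,0,0,0,-0.5],[-0.002,0.02,-0.085,0,0,0,-0.5],[-0.005,0.06,-0.085,0,0,0,-0.5],[-0.009,0.1,-0.085,0,0,0,-0.5],[-0.013,0.14,-0.085,0,0,0,-0.5]]
  ]
}}

```text
clock: 26.62
position: [0.5371, -0.1426, 0.1786]
ee_rot: [3.132, 0.249, 0.001]
force: [1.5, -0.6, 0.4]
width: 0.745
gripper_force: 0.0
```

Call:
{"name": "jog_arm", "arguments": {
  "motion": [
    [[-0.004,0.04,0,0,0,0,-0.5],[-0.008,0.08,0,0,0,0,-0.5],[-0.011,0.115,0,0,0,0,-0.5],[-0.014,0.148,0,0,0,0,-0.5],[-0.014,0.148,0,0,0,0,-0.5],[-0.014,0.148,0,0,0,0,-0.5]]
  ]
}}

```text
clock: 27.12
position: [0.5455, -0.2924, 0.1778]
ee_rot: [3.132, 0.239, -0.001]
force: [-0.3, 1.2, -0.2]
width: 0.749
gripper_force: 0.0
```

```bash
python3 g.py .546,-.290,.118;  python3 - <<'E'
from h import *
im=save("side","pics/s8.png"); cv2.imwrite("pics/s8c.png",cv2.resize(im[110:290,220:400,::-1],None,fx=3,fy=3,interpolation=3))
E
```

```text
t 27.12 pos [ 0.5455 -0.2924  0.1778] turn [ 0.0007  0.0008 -0.0046] force [-0.2831  1.1682 -0.2251] w 68.86690361970851 gf 0.0
.546,-.290,.118 [ 0.0009 -0.0024  0.0598]
```

View pics/s8c.png

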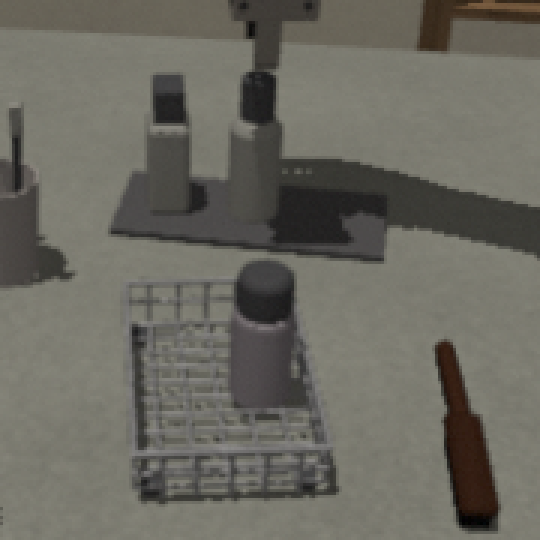

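Call:
{"name": "jog_arm", "arguments": {
  "motion": [
    [[0,0,0.025,0,0,0,-0.5],[0,0,0.05,0,0,0,-0.5],[0,0,0.06,0,0,0,-0.3],[0,0,0.06,0,0,0,0],[0,0,0.06,0,0,0,0.15],[0,0,0.06,0,0,0,0.3],[0,0,0.06,0,0,0,1],[0,0,0.06,0,0,0,1],[0,0,0.06,0,0,0,1],[0,0,0.06,0,0,0,1]]
  ],
  "force": 20
}}

```text
clock: 28.0
position: [0.5471, -0.2899, 0.1195]
ee_rot: [3.131, 0.246, 0.003]
force: [-0.7, 1.0, 7.7]
width: 0.364
gripper_force: 20.0
```

Call:
{"name": "jog_arm", "arguments": {
  "motion": [
    [[0,0,-0.02,0,0,0,1],[0,0,-0.05,0,0,0,1],[0,0,-0.085,0,0,0,1],[0,0,-0.12,0,0,0,1],[0,0,-0.14,0,0,0,1],[0.004,-0.02,-0.14,0,0,0,1],[0.01,-0.05,-0.14,0,0,0,1],[0.018,-0.09,-0.14,0,0,0,1],[0.026,-0.13,-0.14,0,0,0,1],[0.034,-0.17,-0.14,0,0,0,1]]
  ]
}}

```text
clock: 28.83
position: [0.5528, -0.1152, 0.2582]
ee_rot: [3.132, 0.244, -0.0]
force: [0.7, 0.1, -2.5]
width: 0.364
gripper_force: 20.0
```

Call:
{"name": "jog_arm", "arguments": {
  "motion": [
    [[0.008,-0.04,0,0,0,0,1],[0.016,-0.08,0,0,0,0,1],[0.024,-0.12,0,0,0,0,1],[0.03,-0.15,0,0,0,0,1],[0.034,-0.172,0,0,0,0,1],[0.036,-0.185,0,0,0,0,1],[0.036,-0.185,0,0,0,0,1],[0.036,-0.185,0.03,0,0,0,1],[0.036,-0.185,0.065,0,0,0,1],[0.036,-0.185,0.09,0,0,0,1]]
  ]
}}

```text
clock: 29.67
position: [0.5595, 0.0691, 0.1663]
ee_rot: [3.131, 0.242, -0.001]
force: [-0.1, -0.4, -3.1]
width: 0.364
gripper_force: 20.0
```

```bash
python3 g.py .5605,.0715,.12
```

```text
t 29.67 pos [0.5595 0.0691 0.1663] turn [ 0.0015  0.001  -0.0027] force [-0.1293 -0.3562 -3.1237] w 33.45285289246096 gf 19.98499095439911
.5605,.0715,.12 [ 0.0014 -0.0023  0.0463]
```

Net descent −0.050 remaining; contact expected at about +0.0465.

Call:
{"name": "jog_arm", "arguments": {
  "motion": [
    [[0,0,0.02,0,0,0,1],[0,0,0.036,0,0,0,1],[0,0,0.043,0,0,0,1],[0,0,0.0455,0,0,0,1],[0,0,0.0455,0,0,0,1]]
  ]
}}

```text
clock: 30.08
position: [0.5604, 0.07, 0.123]
ee_rot: [3.131, 0.243, 0.0]
force: [0.3, 0.3, -2.1]
width: 0.365
gripper_force: 20.0
```

Call:
{"name": "jog_arm", "arguments": {
  "motion": [
    [[0,0,0.001,0,0,0,1],[0,0,0.001,0,0,0,1],[0,0,0.001,0,0,0,1]]
  ]
}}

```text
clock: 30.33
position: [0.5604, 0.0713, 0.1222]
ee_rot: [3.132, 0.245, 0.001]
force: [-0.6, -0.2, -1.4]
width: 0.368
gripper_force: 20.0
```

```bash
python3 g.py .5605,.0715,.12
```

```text
t 30.33 pos [0.5604 0.0713 0.1222] turn [ 0.0003 -0.0008 -0.0009] force [-0.6318 -0.2034 -1.447 ] w 33.82052113296616 gf 19.999275505542755
.5605,.0715,.12 [ 0.0001 -0.0002  0.0022]
```

Call:
{"name": "jog_arm", "arguments": {
  "motion": [
    [[0,0,0.001,0,0,0,1],[0,0,0.001,0,0,0,1],[0,0,0.001,0,0,0,1]]
  ]
}}

```text
clock: 30.58
position: [0.5609, 0.0715, 0.1222]
ee_rot: [3.132, 0.246, 0.003]
force: [-2.2, -0.6, 9.1]
width: 0.363
gripper_force: 20.0
```

Call:
{"name": "jog_arm", "arguments": {
  "motion": [
    [[0,0,0,0,0,0,0.1],[0,0,0,0,0,0,-0.5],[0,0,0,0,0,0,-0.5],[0,0,-0.03,0,0,0,-0.5],[0,0,-0.065,0,0,0,-0.5],[0,0,-0.08,0,0,0,-0.5],[0.002,0.03,-0.08,0,0,0,-0.5],[0.003,0.07,-0.08,0,0,0,-0.5],[0.004,0.11,-0.08,0,0,0,-0.5],[0.006,0.15,-0.08,0,0,0,-0.5]]
  ]
}}

```text
clock: 31.42
position: [0.5895, -0.0768, 0.201]
ee_rot: [3.132, 0.248, 0.001]
force: [1.5, -0.6, 0.8]
width: 0.752
gripper_force: 0.0
```

Call:
{"name": "jog_arm", "arguments": {
  "motion": [
    [[0.001,0.04,0,0,0,0,-0.5],[0.003,0.08,0,0,0,0,-0.5],[0.005,0.12,0,0,0,0,-0.5],[0.006,0.16,0,0,0,0,-0.5],[0.008,0.2,0,0,0,0,-0.5],[0.009,0.225,0,0,0,0,-0.5],[0.009,0.225,0,0,0,0,-0.5],[0.009,0.225,0.02,0,0,0,-0.5],[0.009,0.225,0.02,0,0,0,-0.5]]
  ]
}}

```text
clock: 32.17
position: [0.6318, -0.2959, 0.1773]
ee_rot: [-3.13, -0.245, 0.006]
force: [-1.1, 1.4, -1.8]
width: 0.75
gripper_force: 0.0
```

```bash
python3 g.py .634,-.296,.1105
```

```text
t 32.17 pos [ 0.6318 -0.2959  0.1773] turn [-0.0025  0.0039 -0.001 ] force [-1.119   1.4491 -1.8393] w 69.02592883626627 gf 0.0
.634,-.296,.1105 [0.0024 0.0006 0.0668]
```

Call:
{"name": "jog_arm", "arguments": {
  "motion": [
    [[0,0,0.03,0,0,0,-0.5],[0,0,0.055,0,0,0,-0.5],[0,0,0.067,0,0,0,-0.5],[0,0,0.067,0,0,0,-0.2],[0,0,0.067,0,0,0,0],[0,0,0.067,0,0,0,0.15],[0,0,0.067,0,0,0,1],[0,0,0.067,0,0,0,1],[0,0,0.067,0,0,0,1],[0,0,0.067,0,0,0,1]]
  ],
  "force": 20
}}

```text
clock: 33.0
position: [0.6344, -0.2966, 0.1156]
ee_rot: [3.131, 0.246, 0.004]
force: [-1.1, 1.3, 6.8]
width: 0.478
gripper_force: 20.0
```

```bash
python3 g.py .584,-.061,.182
```

```text
t 33.0 pos [ 0.6344 -0.2966  0.1156] turn [ 0.0014 -0.0026 -0.0003] force [-1.1014  1.2614  6.8049] w 43.970313578506065 gf 19.99715745449066
.584,-.061,.182 [-0.0129 -0.2405 -0.0668]
```

Call:
{"name": "jog_arm", "arguments": {
  "motion": [
    [[0,0,-0.02,0,0,0,1],[0,0,-0.045,0,0,0,1],[0,0,-0.075,0,0,0,1],[-0.002,-0.03,-0.075,0,0,0,1],[-0.004,-0.065,-0.075,0,0,0,1],[-0.006,-0.1,-0.075,0,0,0,1],[-0.008,-0.14,-0.075,0,0,0,1],[-0.01,-0.18,-0.075,0,0,0,1],[-0.012,-0.215,-0.075,0,0,0,1],[-0.013,-0.24,-0.075,0,0,0,1]]
  ]
}}

```text
clock: 33.83
position: [0.582, -0.0571, 0.189]
ee_rot: [-3.13, -0.251, 0.0]
force: [0.9, 0.2, -3.1]
width: 0.483
gripper_force: 20.0
```

Call:
{"name": "jog_arm", "arguments": {
  "motion": [
    [[0,0,0,0,0,0,1],[0,0,0,0,0,0,1],[0,0,0.025,0,0,0,1],[0,0,0.05,0,0,0,1],[0,0,0.063,0,0,0,1],[0,0,0.068,0,0,0,1],[0,0,0.0705,0,0,0,1],[0,0,0.0705,0,0,0,1]]
  ]
}}

```text
clock: 34.5
position: [0.5836, -0.0628, 0.1189]
ee_rot: [3.131, 0.243, 0.001]
force: [0.3, -0.0, -1.4]
width: 0.48
gripper_force: 20.0
```

Call:
{"name": "jog_arm", "arguments": {
  "motion": [
    [[0,0,0.001,0,0,0,1],[0,0,0.001,0,0,0,1],[0,0,0.001,0,0,0,1]]
  ]
}}

```text
clock: 34.75
position: [0.584, -0.0625, 0.1184]
ee_rot: [3.131, 0.244, 0.003]
force: [-1.1, -2.2, 5.4]
width: 0.478
gripper_force: 20.0
```

```bash
python3 g.py .584,-.061,.115
```

```text
t 34.75 pos [ 0.584  -0.0625  0.1184] turn [ 0.0013 -0.002  -0.0015] force [-1.0937 -2.2461  5.3817] w 43.97889023589588 gf 20.000443160533905
.584,-.061,.115 [ 0.0002 -0.0015  0.0034]
```

Contact; release, rise and swing away to the start side, then look.

Call:
{"name": "jog_arm", "arguments": {
  "motion": [
    [[0,0,0,0,0,0,-0.1],[0,0,0,0,0,0,-0.5],[0,0,0,0,0,0,-0.5],[0,0,-0.03,0,0,0,-0.5],[0,0,-0.07,0,0,0,-0.5],[0,0,-0.1,0,0,0,-0.5],[-0.02,0.03,-0.1,0,0,0,-0.5],[-0.04,0.06,-0.1,0,0,0,-0.5],[-0.06,0.09,-0.1,0,0,0,-0.5],[-0.08,0.12,-0.1,0,0,0,-0.5]]
  ]
}}

```text
clock: 35.58
position: [0.5221, -0.1933, 0.2174]
ee_rot: [3.132, 0.247, 0.001]
force: [0.9, -0.4, 0.4]
width: 0.746
gripper_force: 0.0
```

Call:
{"name": "jog_arm", "arguments": {
  "motion": [
    [[-0.02,0.03,0,0,0,0,-0.5],[-0.04,0.06,0,0,0,0,-0.5],[-0.06,0.09,0,0,0,0,-0.5],[-0.08,0.12,0,0,0,0,-0.5],[-0.1,0.15,0,0,0,0,-0.5],[-0.12,0.18,0,0,0,0,-0.5],[-0.14,0.21,0,0,0,0,-0.5],[-0.16,0.24,0,0,0,0,-0.5],[-0.17,0.27,0,0,0,0,-0.5],[-0.17,0.29,0,0,0,0,-0.5]]
  ]
}}

```text
clock: 36.42
position: [0.3964, -0.5094, 0.2173]
ee_rot: [3.131, 0.238, -0.003]
force: [-0.8, -1.3, -0.2]
width: 0.749
gripper_force: 0.0
```

```bash
python3 - <<'E'
from h import *
out=[]
for n,o,sz in(("top",(120,90),(310,220)),("side",(140,120),(260,270))):
    b=save(n,f"pics/{n}9.png")[:,:,::-1]; a=cv2.imread(f"pics/{n}0.png")
    x,y=o;w,h=sz; s=780/2/w
    out.append(np.hstack([cv2.resize(i[y:y+h,x:x+w],(390,int(h*s*.78)) if n=="side" else (390,int(h*s)),interpolation=3) for i in(a,b)]))
cv2.imwrite("pics/c9.png",np.vstack(out)); print(np.vstack(out).shape)
for n,box in(("top",{"round":(228,198,28,30),"flat":(284,186,34,30),"can":(262,214,26,24)}),("side",{"round":(278,200,28,66),"flat":(274,170,24,30),"can":(298,192,24,40)})):
    a=cv2.imread(f"pics/{n}0.png"); b=cv2.imread(f"pics/{n}9.png")
    for k,(x,y,w,h) in box.items():
        p=lambda i,m=0: cv2.resize(i[y-m:y+h+m,x-m:x+w+m],None,fx=4,fy=4,interpolation=2)
        r=cv2.matchTemplate(p(b,5),p(a),cv2.TM_CCOEFF_NORMED); _,v,_,l=cv2.minMaxLoc(r); print(n,k,round(v,3),(np.array(l)-20)/4)
E
```

```text
(591, 780, 3)
top round 0.876 [ 2.   -0.25]
top flat 0.889 [1.75 0.  ]
top can 0.882 [0.25 0.75]
side round 0.939 [ 0.5 -0.5]
side flat 0.974 [ 0.25 -0.75]
side can 0.983 [0.5 0. ]
```

View pics/c9.png

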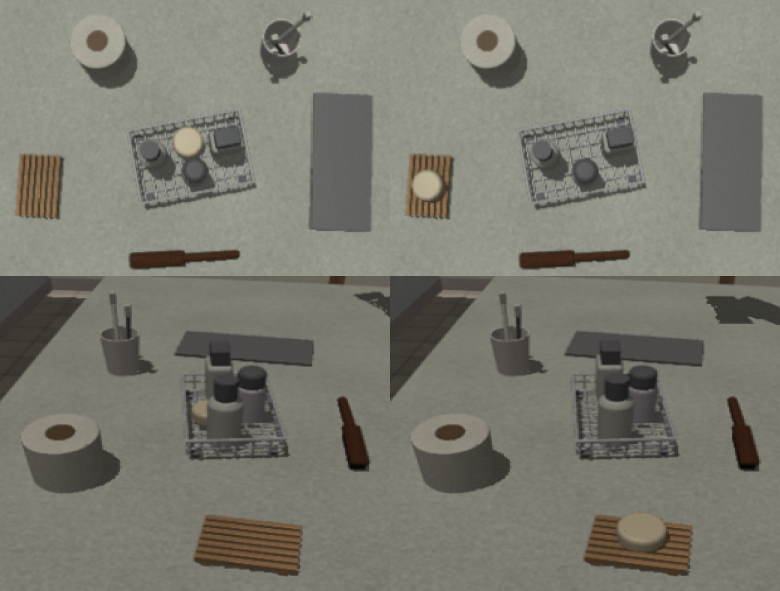

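```bash
python3 - <<'E'
from h import *
for n,box in(("top",{"mat":(355,155,70,130),"dish_edge":(128,205,20,60),"hair":(215,280,105,30),"tumbler":(320,95,50,50),"basketcorner":(285,235,40,20),"basketNW":(216,185,14,20)}),):
    a=cv2.imread(f"pics/{n}0.png"); b=cv2.imread(f"pics/{n}9.png")
    for k,(x,y,w,h) in box.items():
        p=lambda i,m=0: cv2.resize(i[y-m:y+h+m,x-m:x+w+m],None,fx=4,fy=4,interpolation=2)
        r=cv2.matchTemplate(p(b,5),p(a),cv2.TM_CCOEFF_NORMED); _,v,_,l=cv2.minMaxLoc(r); print(n,k,round(v,3),(np.array(l)-20)/4)
r=[]
for i in (0,9):
    a=cv2.imread(f"pics/top{i}.png")[170:260,215:330]; r.append(cv2.resize(a,None,fx=3.4,fy=5,interpolation=3) if 0 else cv2.resize(a,None,fx=3.4,fy=3.4,interpolation=0))
    for q in("round_bottle_center","flat_bottle_center","spray_can_center"): 
        if i==9:
            get_image("top")
            for s in silhouettes(q,"top")[:1]:
                ys,xs=np.where(s["mask"]); print(q,s["p"],s["pixel"],xs.min(),xs.max(),ys.min(),ys.max())
cv2.imwrite("pics/c10.png",np.hstack(r))
E
```

```text
top mat 0.997 [0. 0.]
top dish_edge 0.581 [-0.25  0.  ]
top hair 0.999 [0. 0.]
top tumbler 0.999 [0. 0.]
top basketcorner 0.995 [0. 0.]
top basketNW 0.997 [0. 0.]
round_bottle_center 0.78 [239.9, 214.4] 232 254 200 225
flat_bottle_center 0.89 [299.4, 199.8] 287 315 191 214
spray_can_center 0.98 [271.5, 226.5] 264 285 216 237
```

View pics/c10.png

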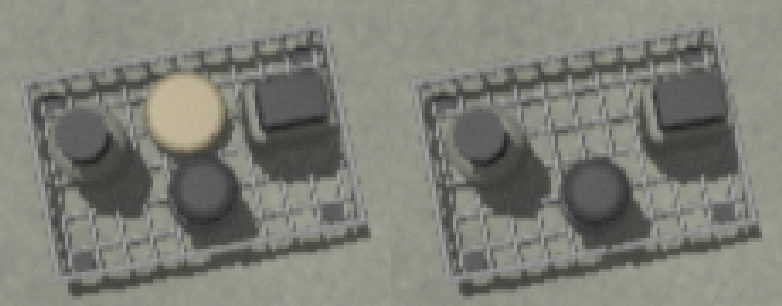

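```bash
python3 -c "
from cell import *
print(sign_off())"
```

```text
the job is handed in; nothing more can be done
None
```

The job is handed in at about 37 s: the soap lies flat near the middle of the dish, and all three containers stand upright in their original places in the basket. By the last pictures the round and flat bottles ended about 3–4 mm to the right of where they started and the can about 1–2 mm off; I chose not to correct this. The bystanders I checked (tumbler and hairbrush) had not moved, and the toilet roll looked unchanged.

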